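# Meter two rollers from a gravity hopper

### The job

This order needs two conveyor rollers. Push the black bin under the hopper's chute until it butts square against the hopper's feet, draw the slide gate by its orange lip just far enough to let two rollers out into the bin, keeping the other two in the hopper, and then push the gate fully shut again. Leave the other things on the table where they are.

Things in the scene. Friction and masses are not known exactly. Their poses are not given: they have to be found in the camera images.
- hopper: Bench hopper, sheet steel in an aluminium frame, fixed. Origin on the table under its middle, z up; +y is its handle side, -y its chute side. Neck inside 116 (x) by 134 mm (y), upright end plates at x = +-61 mm up to z = 320 mm. Four legs 20 mm square at x = +-78, y = +-88 mm, 250 mm high, joined by foot rails 20 mm high. Nothing else sticks out but the chute and the gate.
- rim (a point): Middle of the hopper's rim on the handle side, y = 125, z = 320 mm in the hopper's frame, axes the hopper's. From the neck (y = 70, z = 250 mm) this wall flares out to the rim and overhangs the space behind the gate's lip, so a gripper coming straight down behind the lip fouls it: lean the gripper 25 to 40 degrees away from the hopper. The chute side flares alike.
- gate (a joint): Opening of the slide gate, m: 0 shut on its stop, 0.13 fully drawn. Stays where it is left, slides stiffly (some 5 N), may start up to 10 mm ajar. Shut, the blade's inner end is at y = -70 mm in the hopper's frame; drawing it takes that end to +y. The roller row leans on the handle-side wall; each roller in turn drops once the blade's end has passed its centre and the gap is 33 mm or more.
- gate_lip (a point): Middle of the top edge of the gate's orange lip, the upturned outer end of the blade and its handle: 90 mm wide (x), 8 mm thick (y), 28 mm above the blade, which is 5 mm thick. Its y axis is the pull: the hopper's +y, 5 degrees downward. Gate shut: y = 152, z = 201 mm in the hopper's frame. Between lip and legs 45 mm of bare blade is free to hook into; outside the lip all is free.
- chute_end (a point): Middle of the lower edge of the steel chute, 116 mm wide, that leads from below the gate out on the chute side: y = -130, z = 92 mm in the hopper's frame, its underside at 86 mm, so the bin passes below it. Rollers roll off here. Axes the hopper's.
- bin_stop (a point): Middle of the outer face of the chute-side foot rail, flush with the outer faces of the two legs: y = -98, z = 10 mm in the hopper's frame, axes the hopper's. The bin belongs with its long side flat against it, centred.
- bin_center (a point): Centre (half-way up) of the loose black open bin, 200 (its x) by 150 (its y) by 75 mm high, walls and floor 4.5 mm, about 0.45 kg. It starts on the chute side of the hopper, 35 to 85 mm short of its place, up to 20 mm off the middle line and 0.22 rad askew. In place its centre is 75 mm out from the foot rail, 173 mm from the hopper's origin.
- roller1: Conveyor roller 1 of 4: yellow sleeve, black end caps, 32 mm in diameter, 110 mm long, about 0.12 kg. Origin at its centre, its own x along its axis. They lie side by side in one layer on the gate blade, axes along the hopper's x, 1 nearest the chute side, 4 nearest the handle.
- roller2: Conveyor roller 2 of 4: yellow sleeve, black end caps, 32 mm in diameter, 110 mm long, about 0.12 kg. Origin at its centre, its own x along its axis. They lie side by side in one layer on the gate blade, axes along the hopper's x, 1 nearest the chute side, 4 nearest the handle.
- roller3: Conveyor roller 3 of 4: yellow sleeve, black end caps, 32 mm in diameter, 110 mm long, about 0.12 kg. Origin at its centre, its own x along its axis. They lie side by side in one layer on the gate blade, axes along the hopper's x, 1 nearest the chute side, 4 nearest the handle.
- roller4: Conveyor roller 4 of 4: yellow sleeve, black end caps, 32 mm in diameter, 110 mm long, about 0.12 kg. Origin at its centre, its own x along its axis. They lie side by side in one layer on the gate blade, axes along the hopper's x, 1 nearest the chute side, 4 nearest the handle.
- tape_roll: Brown tape roll, 90 mm across, 38 mm high, lying on the table below or beside the gate's lip; bystander. Origin under its centre.
- screwdriver: Screwdriver 190 mm long, lying on the left of the table; bystander. Origin under its middle.
- yellow_carton: Yellow carton 60 x 100 x 45 mm on the far side of the bin; bystander. Origin under its centre.
- mug: White mug, 80 mm across, 95 mm high; bystander. Origin under its centre.
- scanner: Grey and black hand scanner, 140 mm long, 54 mm high; bystander. Origin on the table under it.
- mouse: Black computer mouse 105 mm long on a blue pad; bystander. Origin under its centre.
- parcel: Brown carton 140 x 100 x 50 mm on the right of the table; bystander. Origin under its centre.
Mind the look-alikes: they are no part of the job. What is shaped like the roller1 but red is not meant. Leave any red look-alike of the part that bears bin_center alone.

How it is judged (in metres and radians):
On the way, in this order (a step that is already met when the one before it is completed fails the run):
1. the bin stands square against the hopper's feet, under the chute (y of bin_center in the frame of hopper above -0.183 m and x of bin_center in the frame of hopper between -0.04 and 0.04 m and angle between the y axis of bin_center and the y axis of hopper, either way round below 0.09 rad), for 0.2 s.
2. two rollers lie in the bin, the gate drawn (x of roller1 in the frame of bin_center between -0.096 and 0.096 m and y of roller1 in the frame of bin_center between -0.071 and 0.071 m and z of roller1 in the frame of bin_center between -0.045 and 0.03 m and x of roller2 in the frame of bin_center between -0.096 and 0.096 m and y of roller2 in the frame of bin_center between -0.071 and 0.071 m and z of roller2 in the frame of bin_center between -0.045 and 0.03 m and value of joint gate above 0.03 m), for 0.2 s.
At the end, for the whole second after the job is handed in: The gate is shut to within 4 mm of its stop; two rollers (those nearest the chute) lie in the bin and the other two in the hopper's neck, all at rest; the bin still stands under the chute, within 25 mm of the foot rail, within 40 mm of its middle line and within 0.15 rad of square (value of joint gate below 0.004 m and x of roller1 in the frame of bin_center between -0.096 and 0.096 m and y of roller1 in the frame of bin_center between -0.071 and 0.071 m and z of roller1 in the frame of bin_center between -0.045 and 0.03 m and x of roller2 in the frame of bin_center between -0.096 and 0.096 m and y of roller2 in the frame of bin_center between -0.071 and 0.071 m and z of roller2 in the frame of bin_center between -0.045 and 0.03 m and x of roller3 in the frame of hopper between -0.06 and 0.06 m and y of roller3 in the frame of hopper between -0.07 and 0.07 m and z of roller3 in the frame of hopper between 0.185 and 0.245 m and x of roller4 in the frame of hopper between -0.06 and 0.06 m and y of roller4 in the frame of hopper between -0.07 and 0.07 m and z of roller4 in the frame of hopper between 0.185 and 0.245 m and y of bin_center in the frame of hopper above -0.198 m and x of bin_center in the frame of hopper between -0.04 and 0.04 m and angle between the y axis of bin_center and the y axis of hopper, either way round below 0.15 rad and linear speed of each of roller1, roller2, roller3, roller4 below 0.03 m/s and linear speed of bin below 0.02 m/s); the robot touches nothing.
It fails at once if a third roller is let out of the hopper (z of any of roller3, roller4 in the frame of hopper below 0.17 m).
It fails at once if a bystander is shifted by more than 30 mm (distance of any of tape_roll, screwdriver, yellow_carton, mug, scanner, mouse, parcel from where it was at the start of the episode above 0.03 m).
It also fails if it takes over 59 s, if anything falls off the work surface, if the arm or the gripper's body presses on something with over 40 N, if the wrist force passes 120 N, or if a joint passes its speed limit or range.

### The arm

A 6-joint arm with a two-finger parallel gripper is mounted at the origin on the work surface. World frame = base frame: x ahead of the robot, y to its left, z up, the work surface at z = 0. Lengths are in m, angles in degrees, forces in N, time in s.
With the tool pointing down it reaches from about 0.25 to 0.725 m from the base axis. Payload 9.7 kg.
Tool frame: the origin (TCP) lies at the very end of the fingers, on their centre line; the grasp point (between the pads) lies 19 mm behind it (bot.grip_depth is the distance from the TCP to the grasp point, in m); z points along the fingers, y is the direction in which the jaws open and shut (so a half turn about z gives the same grasp; the last joint's range is limited). The gripper opens to 85 mm and grips with 20 to 120 N. Pads are 22 mm wide; open, the fingers measure 114 mm over their backs; the gripper's body (76 mm by 85 mm) begins 54 mm behind the grasp point. The pads swing forward as they close: fully open they stand 13 mm farther back than shut.
Start: joints at [-71.104, 4.979, 10.078, 95.1, 0, 90], TCP at [0.178, -0.52, 0.231] pointing down, gripper open.
Joint ranges: [-179.16, 179.16], [-48.56, 103.87], [-65.8, 70.77], [-126.05, 130.52], [-82.76, 87.17], [-180, 180]. Speed limits (degrees/s): [127.2, 127.2, 147.25, 180, 180, 180].

### API

Orientations are given as [roll, pitch, yaw] about the fixed x, y, z axes, in that order (R = Rz(yaw) Ry(pitch) Rx(roll)).
In Python, from workcell import bot, viewer gives the robot as it stands.
- The arm moves only by the tool arm_command, never from a script. Its argument "motion" is a list of rows, each a list of 3 entries, a list of its own where there are three numbers: the opening, from 0 (shut) to 1 (fully open), then the shift along the tool's x, y, z in units of 60 mm (1.0 is 60 mm), then the turn, a rotation vector about the tool's x, y, z in units of 6 degrees (1.0 is 6 degrees). A call has 1 to 12 rows; each row shifts and turns the commanded pose from where the row before left it, along the tool's axes as they then stand; what a row does not reach is not made up. A row lasts 1/8 s, in which the tool goes at most 62.5 mm and 10.7 degrees, less where a joint would pass 70% of its speed; a pose out of reach is approached as far as the arm can. A call is refused whole if a number of a shift passes 1 or a number of a turn 1, either way. A call with a gripper value outside its range is refused whole. The fingers move at their own pace and stop on an object; "newtons" is the grip in N (left out, the last holds). Time passes only in rows, so rows that do not move let the fingers close. It gives the time, the measured TCP pose, the force and the opening at its end, in the units of the state.
- bot.get_obs(): the state, without advancing time (a new reading comes with each control period).
- viewer.camera(name): name is "side" or "top"; returns the picture (480x640x3 uint8, blue, green, red); there is no depth.
- viewer.calibration(name): a dict with "fx", "fy", "cx", "cy" (pixels), "k1" (the pictures are not rectified: a ray, as slopes to the right and down, at radius r is drawn at 1 + k1 r^2 times it, then the intrinsics apply), "T" (4x4, takes a point from camera to world coordinates). Camera axes: x right, y down, z forward; pixel columns grow to the right and rows downward; lengths in m; the calibration is good to about 2 mm. A picture is of the moment at which its call begins. calibration takes no time and is no camera call.
- bot.job_done(): hands the job in, once; it reports no verdict.
The state is a dict: "time": time; "q": joint angles; "qd": joint speeds; "joint_efforts": joint torques, N m; "ee_pos": TCP position; "tcp_rot": TCP orientation; "wrist_force": force on the tool from outside, world axes, zero at the start; "torque": the same for the moment, N m; "opening": finger opening in m.
Only numpy, scipy, OpenCV 4.12 (cv2) and the standard library are available. Lean on these libraries where they do the work, as an engineer would, in place of code of your own. Each camera call takes 0.05 s, during which the arm holds its last target.

## Working session

There is one attempt and no reset: what is moved stays moved. The work goes in short steps, Python scripts to look and compute and a tool call to move; the robot and the scene stay as the last step left them, time stands still between calls to the robot, and variables do not carry over. Pictures are saved under pics/ and viewed, and the job is handed in when it is done.

Besides the shell and the picture viewer there is one more tool, called as a command line: name --argument value ..., lists and objects as JSON in quotes. arm_command: Moves the arm, as the interface text tells. Its arguments: {"type":"object","properties":{"motion":{"type":"array"},"newtons":{"type":"number"}},"required":["motion"]}

```bash
mkdir -p pics; ls
python3 - <<'E'
from workcell import bot, viewer
import cv2
for n in ("side","top"):
    c=viewer.calibration(n); print(n,{k:(v if k!='T' else v) for k,v in c.items()})
    cv2.imwrite(f"pics/{n}0.png",viewer.camera(n))
print(bot.get_obs())
E
```

```text
pics
side {'fx': 552.7096229413795, 'fy': 552.7096229413795, 'cx': 317.8964780867577, 'cy': 242.8727517374287, 'k1': 0.0325802883804797, 'T': array([[ 0.69022412,  0.40416343, -0.60020212,  1.60760382],
       [ 0.72359111, -0.38845924,  0.5705395 , -0.97028413],
       [-0.00256285, -0.82810104, -0.560573  ,  1.2041224 ],
       [ 0.        ,  0.        ,  0.        ,  1.        ]])}
top {'fx': 468.85410703375015, 'fy': 468.85410703375015, 'cx': 319.91242558326377, 'cy': 232.78881075115942, 'k1': 0.040055631272201464, 'T': array([[ 7.96834973e-05, -9.91888004e-01,  1.27114831e-01,
         3.63930871e-01],
       [-9.99969651e-01, -1.06932134e-03, -7.71716348e-03,
         4.51059752e-02],
       [ 7.79048849e-03, -1.27110358e-01, -9.91857986e-01,
         1.38109952e+00],
       [ 0.00000000e+00,  0.00000000e+00,  0.00000000e+00,
         1.00000000e+00]])}
{'time': 0.1, 'q': array([-7.11045299e+01,  5.00825417e+00,  1.00373577e+01,  9.51006835e+01,
        5.54915419e-04,  8.99997056e+01]), 'qd': array([ 0.04106535, -0.11069387,  0.06763472, -0.03243228,  0.00411651,
        0.06065582]), 'joint_efforts': array([ 5.80669821e-04, -5.21557224e+01,  4.65655267e+01,  1.59022881e-02,
        3.79869687e-05,  1.61023110e-06]), 'ee_pos': array([ 0.1780436 , -0.52014847,  0.23063639]), 'tcp_rot': array([-1.79928420e+02, -5.55282836e-04,  1.88957639e+01]), 'wrist_force': array([0.9311423 , 0.34150615, 1.16520202]), 'torque': array([ 0.04286001,  0.06098771, -0.03124263]), 'opening': 0.08580084477947134}
```

View pics/side0.png

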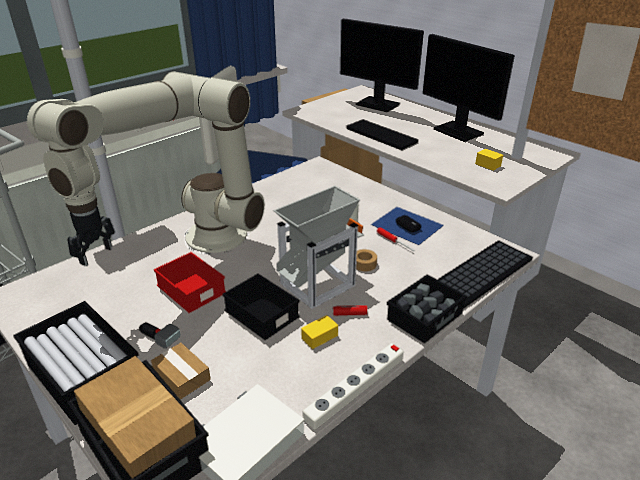

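View pics/top0.png

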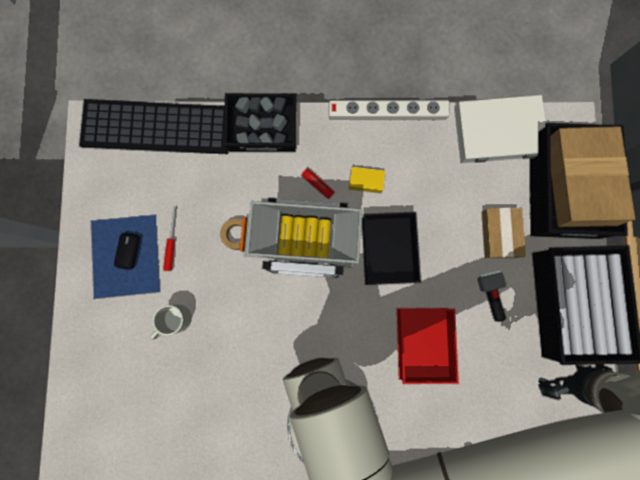

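The pictures show the hopper near the middle (top view ≈ 305,235), chute to the right, with the black bin at ≈ 390,248. The red bin (428,345) and the red roller (318,182) are look-alikes. I'll enlarge these areas.

```bash
cat > h.py <<'E'
import numpy as np, cv2
from workcell import bot, viewer
def cal(n):
    c=viewer.calibration(n); K=np.array([[c['fx'],0,c['cx']],[0,c['fy'],c['cy']],[0,0,1]]); return K,np.array([c['k1'],0,0,0,0.]),np.array(c['T'])
def proj(n,P):
    K,d,T=cal(n); Ti=np.linalg.inv(T)
    return cv2.projectPoints(np.asarray(P,float).reshape(-1,3),cv2.Rodrigues(Ti[:3,:3])[0],Ti[:3,3],K,d)[0].reshape(-1,2)
def unproj(n,uv,z):
    K,d,T=cal(n); p=cv2.undistortPoints(np.asarray(uv,float).reshape(-1,1,2),K,d).reshape(-1,2)
    r=np.c_[p,np.ones(len(p))]@T[:3,:3].T; s=(z-T[2,3])/r[:,2]
    return T[:3,3]+r*s[:,None]
def pose(x,y,yaw):
    c,s=np.cos(yaw),np.sin(yaw); return lambda P:(np.asarray(P,float).reshape(-1,3)@np.array([[c,-s,0],[s,c,0],[0,0,1]]).T+[x,y,0])
def crop(img,x0,y0,x1,y1,k,name):
    c=cv2.resize(img[y0:y1,x0:x1],None,fx=k,fy=k,interpolation=cv2.INTER_CUBIC); cv2.imwrite(name,c)
E
python3 - <<'E'
import cv2
from h import *
crop(cv2.imread('pics/top0.png'),210,180,435,300,3.5,'pics/topc.png')
crop(cv2.imread('pics/side0.png'),210,170,410,350,4,'pics/sidec.png')
E
```

```text
(no output)
```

View pics/topc.png

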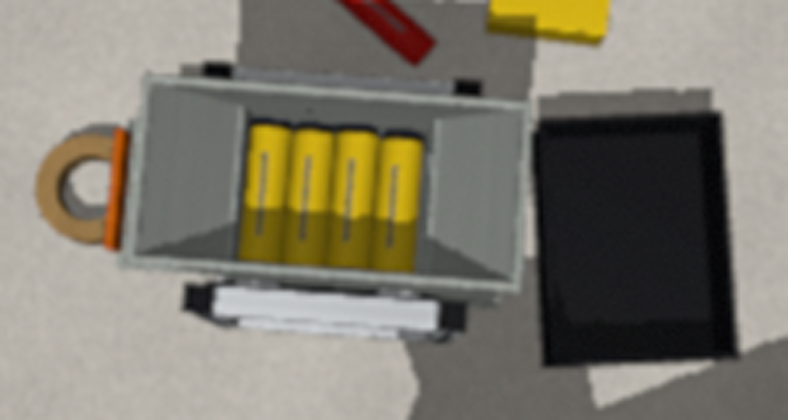

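View pics/sidec.png

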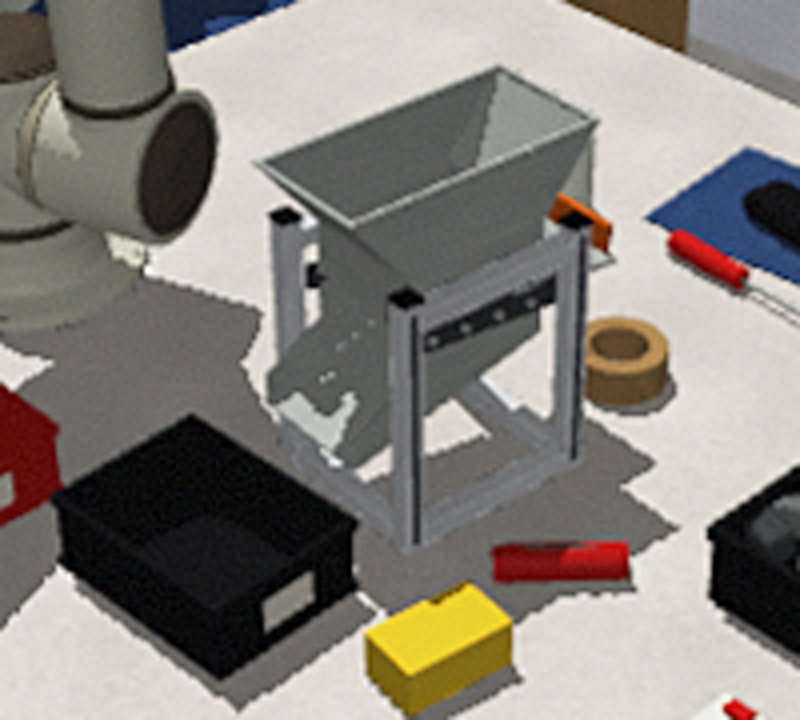

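```bash
cat > fit.py <<'E'
from h import *
from scipy.optimize import least_squares
t=lambda x,y:("top",210+x/3.5,180+y/3.5)
s=lambda x,y:("side",210+x/4,170+y/4)
X,Y,Z=.061,.125,.32
H=[((X,Y,Z),t(147,75)),((X,-Y,Z),t(530,103)),((-X,-Y,Z),t(518,287)),((-X,Y,Z),t(122,265)),
((-X,-Y,Z),s(265,162)),((X,-Y,Z),s(350,222)),((X,Y,Z),s(597,122)),((-X,Y,Z),s(497,67)),
((.078,-.088,.25),s(405,300)),((.078,.088,.25),s(575,222)),((-.078,-.088,.25),s(285,215)),
((.078,.088,.25),t(217,70)),((.078,-.088,.25),t(468,87)),((-.078,.088,.25),t(198,298)),((-.078,-.088,.25),t(450,318))]
a,b,c=.1,.075,.075
B=[((a,b,c),t(537,125)),((a,-b,c),t(718,115)),((-a,-b,c),t(738,355)),((-a,b,c),t(545,365)),
((-a,b,c),s(195,415)),((a,b,c),s(355,522)),((a,-b,c),s(222,605)),((-a,-b,c),s(55,495))]
def fit(L,x0):
    def f(p):
        P=pose(*p)([l[0] for l in L]); r=[]
        for n in ("top","side"):
            i=[k for k,l in enumerate(L) if l[1][0]==n]; r.append(proj(n,P[i])-np.array([L[k][1][1:] for k in i]))
        return np.concatenate(r).ravel()
    o=least_squares(f,x0,loss='soft_l1'); return o.x,o.fun.reshape(-1,2)
if __name__=="__main__":
    h,r=fit(H,[.35,.1,0]); print(h,np.degrees(h[2])); print(r.round(1).tolist())
    b_,r=fit(B,[.35,-.1,0]); print(b_); print(r.round(1).tolist())
    w=pose(*h); inv=lambda p:(np.array([[np.cos(h[2]),np.sin(h[2])],[-np.sin(h[2]),np.cos(h[2])]])@(np.array(p)[:2]-h[:2]))
    print('bin in hopper',inv(b_),b_[2]-h[2])
    for uv in [(120,130),(110,248),(127,130),(117,248)]:
        for z in (.201,.2): pass
        P=unproj("top",[t(*uv)[1:]],.201)[0]; print('lip',P,inv(P))
    print('tape',unproj("top",[t(90,187)[1:]],.038), inv(unproj("top",[t(90,187)[1:]],.038)[0]))
    print('carton/red roller', unproj("top",[(367,179)],.045),unproj("top",[(318,182)],.016))
    print('redbin corners',unproj("top",[(398,308),(455,308),(458,382),(402,382)],.075))
E
python3 fit.py
```

```text
[ 0.50397339  0.07296928 -0.07320665] -4.194432282020653
[[-0.1, -0.7], [-1.0, -0.7], [-1.0, -0.3], [2.1, -2.1], [-0.5, 0.6], [-0.6, 1.1], [-0.7, -1.0], [0.2, -1.3], [-3.1, 0.1], [-0.5, 1.2], [-0.8, -0.4], [-0.5, -0.5], [-0.8, -0.8], [-0.9, -0.9], [-0.9, -0.4]]
[ 0.49119976 -0.16325477  0.04203424]
[[-1.4, -2.8], [-0.0, -2.1], [-0.8, 0.5], [0.2, -0.2], [-1.2, -0.9], [0.3, -1.2], [-2.1, 1.4], [-1.7, -0.4]]
bin in hopper [ 0.00453831 -0.23652563] 0.11524089726809456
lip [0.55506896 0.22821739 0.201     ] [0.03960367 0.15856948]
lip [0.46907227 0.23362155 0.201     ] [-0.04655795  0.15766926]
lip [0.55507795 0.22314859 0.201     ] [0.03998338 0.15351492]
lip [0.4690736 0.2286007 0.201    ] [-0.04618939  0.15266196]
tape [[0.5339413  0.27714384 0.038     ]] [0.01495406 0.20581958]
carton/red roller [[ 0.69341823 -0.10256782  0.045     ]] [[0.69122009 0.04018711 0.016     ]]
redbin corners [[ 0.32304294 -0.17980427  0.075     ]
 [ 0.32346242 -0.33610029  0.075     ]
 [ 0.12775578 -0.33591413  0.075     ]
 [ 0.12710945 -0.18579395  0.075     ]]
```

arm_command --motion '[[1, [0.76, -0.29, 0.06], [0, 0, 0]], [1, [0.76, -0.29, 0.06], [0, 0, 0]], [1, [0.76, -0.29, 0.06], [0, 0, 0]], [1, [0.76, -0.29, 0.06], [0, 0, 0]], [1, [0.76, -0.29, 0.06], [0, 0, 0]], [1, [0.76, -0.29, 0.06], [0, 0, 0]], [1, [0.76, -0.29, 0.06], [0, 0, 0]], [1, [0.76, -0.29, 0.06], [0, 0, 0]]]'

```text
time: 1.1
ee_pos: [0.4792, -0.2693, 0.2021]
tcp_rot: [-180.0, 0.0, 18.9]
wrist_force: [0.4, -1.8, -0.4]
opening: 0.0856
```

arm_command --motion '[[1, [0, 0, 0], [0, 0, -0.93]], [1, [0, 0, 0], [0, 0, -0.93]], [1, [0, 0, 0], [0, 0, -0.93]], [1, [0, 0, 0], [0, 0, -0.93]], [1, [0, 0, 0], [0, 0, -0.93]], [1, [0, 0, 0], [0, 0, -0.93]], [1, [0, 0, 0], [0, 0, -0.93]], [1, [0, 0, 0], [0, 0, -0.93]], [1, [0, 0, 0], [0, 0, -0.93]], [1, [0, 0, 0], [0, 0, -0.93]], [1, [0, 0, 0], [0, 0, -0.93]], [1, [0, 0, 0], [0, 0, -0.93]]]'

```text
time: 2.6
ee_pos: [0.478, -0.2705, 0.2021]
tcp_rot: [-180.0, -0.0, 86.0]
wrist_force: [0.5, 0.3, -0.5]
opening: 0.0853
```

Run:
```python
from h import *
im=viewer.camera("top"); cv2.imwrite('pics/top1.png',im); crop(im,330,170,560,320,3.4,'pics/top1c.png')
print(unproj("top",[(484,208),(486,256)],.05), unproj("top",[(480,290)],.03))
```

```text
[[ 0.60689302 -0.43708549  0.05      ]
 [ 0.46862192 -0.43660163  0.05      ]] [[ 0.37298962 -0.42224618  0.03      ]]
```

View pics/top1c.png

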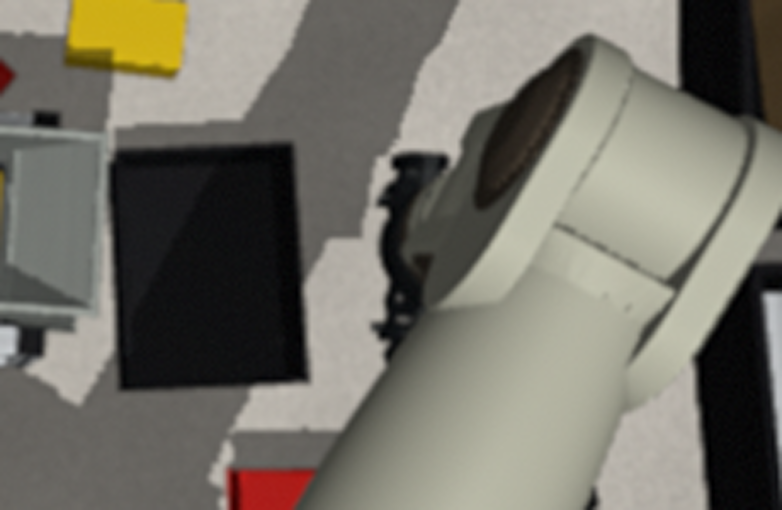

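The open gripper (crop ≈ 400,260) is clear of the bin's right wall (≈ 300) and well short of the parcel. I'll back off 12 mm and lower.

arm_command --motion '[[1, [-0.2, 0, 0.6], [0, 0, 0]], [1, [0, 0, 0.6], [0, 0, 0]], [1, [0, 0, 0.6], [0, 0, 0]], [1, [0, 0, 0.6], [0, 0, 0]], [1, [0, 0, 0.45], [0, 0, 0]], [1, [0, 0, 0], [0, 0, 0]]]'

```text
time: 3.4
ee_pos: [0.4758, -0.2816, 0.0293]
tcp_rot: [-179.8, -0.1, 85.8]
wrist_force: [-0.8, -0.3, 0.1]
opening: 0.0857
```

arm_command --motion '[[1, [0.2, 0, 0], [0, 0, 0]], [1, [0.2, 0, 0], [0, 0, 0]], [1, [0.2, 0, 0], [0, 0, 0]], [1, [0.2, 0, 0], [0, 0, 0]], [1, [0.2, 0, 0], [0, 0, 0]]]'

```text
time: 4.03
ee_pos: [0.482, -0.2221, 0.032]
tcp_rot: [179.9, 0.0, 85.8]
wrist_force: [0.2, -4.8, 4.3]
opening: 0.0854
```

arm_command --motion '[[1, [0.12, 0, 0], [0, 0, 0]], [1, [0.12, 0, 0], [0, 0, 0]], [1, [0.12, 0, 0], [0, 0, 0]], [1, [0.1, 0, 0], [0, 0, 0]]]'

```text
time: 4.53
ee_pos: [0.4841, -0.1951, 0.032]
tcp_rot: [179.9, 0.0, 85.8]
wrist_force: [-0.5, -5.6, 3.3]
opening: 0.0854
```

Run:
```python
from h import *
im=viewer.camera("top"); crop(im,210,180,435,300,3.5,'pics/top2c.png')
im=viewer.camera("side"); crop(im,210,170,410,350,4,'pics/side2c.png')
```

```text
(no output)
```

View pics/side2c.png

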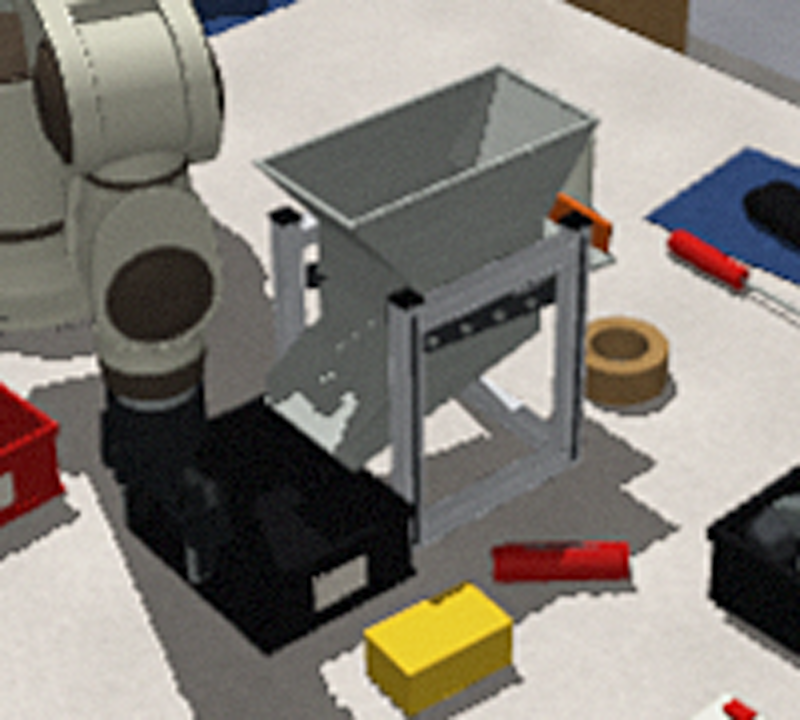

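View pics/top2c.png

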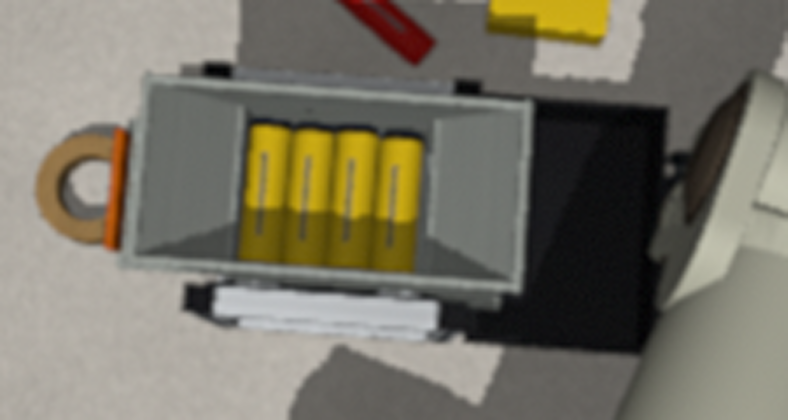

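Bin (top crop right edge ≈ 655) is now parallel with the hopper and near the legs. I'll push on gently until it butts.

arm_command --motion '[[1, [0.06, 0, 0], [0, 0, 0]], [1, [0.06, 0, 0], [0, 0, 0]]]'

```text
time: 4.88
ee_pos: [0.4842, -0.1879, 0.0315]
tcp_rot: [180.0, 0.0, 85.8]
wrist_force: [0.4, -5.2, 3.4]
opening: 0.0857
```

arm_command --motion '[[1, [0.04, 0, 0], [0, 0, 0]], [1, [0.04, 0, 0], [0, 0, 0]]]'

```text
time: 5.12
ee_pos: [0.4846, -0.1843, 0.0316]
tcp_rot: [180.0, 0.2, 85.8]
wrist_force: [-1.0, -21.8, 1.1]
opening: 0.0852
```

arm_command --motion '[[1, [0.02, 0, 0], [0, 0, 0]], [1, [0, 0, 0], [0, 0, 0]]]'

```text
time: 5.38
ee_pos: [0.4846, -0.1844, 0.0316]
tcp_rot: [180.0, 0.3, 85.8]
wrist_force: [-1.6, -21.2, 0.8]
opening: 0.0852
```

arm_command --motion '[[1, [-0.2, 0, 0], [0, 0, 0]], [1, [-0.7, 0, 0], [0, 0, 0]], [1, [-0.3, 0, -0.5], [0, 0, 0]], [1, [0, 0, -0.9], [0, 0, 0]], [1, [0, 0, -0.9], [0, 0, 0]], [1, [0, 0, -0.9], [0, 0, 0]], [1, [0, 0, -0.9], [0, 0, 0]], [1, [0, 0, -0.9], [0, 0, 0]], [1, [0, 0, -0.9], [0, 0, 0]]]'

```text
time: 6.5
ee_pos: [0.4791, -0.2531, 0.3867]
tcp_rot: [-180.0, -0.1, 85.9]
wrist_force: [1.1, -0.7, 0.3]
opening: 0.0849
```

Run:
```python
from h import *
print(bot.get_obs()['q'].round(1))
im=viewer.camera("top"); cv2.imwrite('pics/top3.png',im); crop(im,210,180,435,300,3.5,'pics/top3c.png')
im=viewer.camera("side"); cv2.imwrite('pics/side3.png',im); crop(im,210,170,410,350,4,'pics/side3c.png')
```

```text
[-2.790e+01  1.140e+01  3.550e+01  1.141e+02  1.000e-01  6.620e+01]
```

View pics/side3c.png

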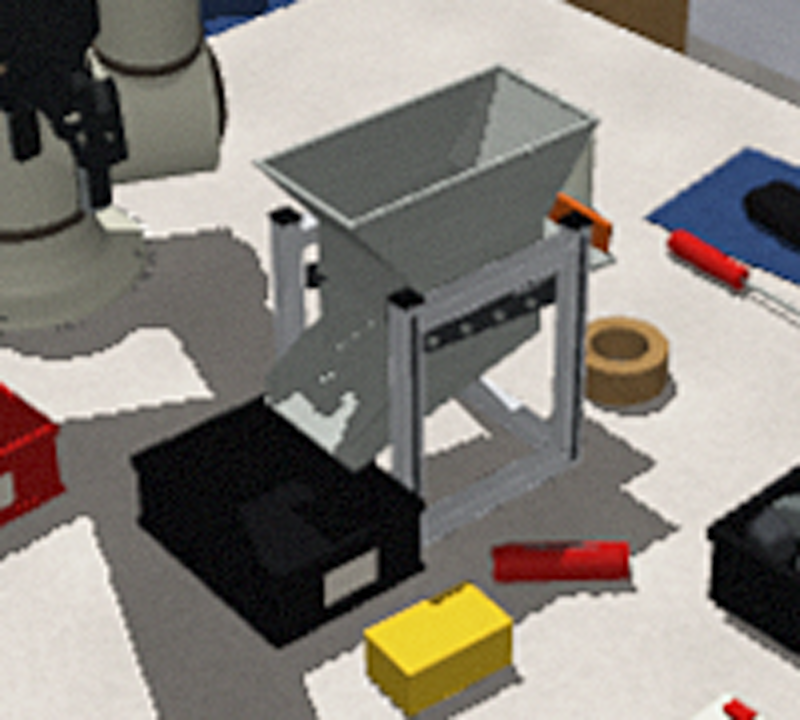

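View pics/top3c.png

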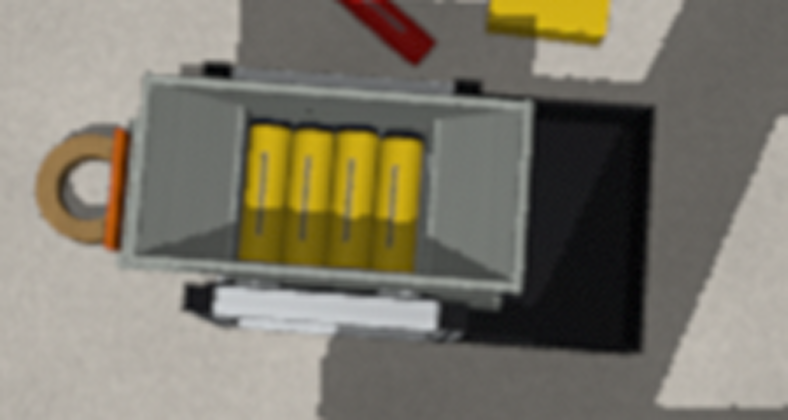

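Run:
```python
from fit import *
h,_=fit(H,[.35,.1,0])
B=[((.1,-.075,.075),t(655,107)),((-.1,-.075,.075),t(642,352)),((.1,.075,.075),s(424,497)),((.1,-.075,.075),s(282,592)),((-.1,-.075,.075),s(133,460)),((.1,-.075,0),s(280,646)),((.1,.075,0),s(422,568))]
b,r=fit(B,[.5,-.1,0]); print(b,r.round(1).tolist())
d=b[:2]-h[:2]; c,S=np.cos(h[2]),np.sin(h[2]); print(c*d[0]+S*d[1],-S*d[0]+c*d[1],b[2]-h[2])
# lip
w=pose(*h)
for g in (0,.005,.01):
    a=np.radians(5); L=w([(x,.152+g*np.cos(a)+dy,.201-g*np.sin(a)) for dy in (-.004,.004) for x in (-.045,.045)])
    print(g,'side crop',((proj("side",L)-[210,170])*4).round().tolist(),'top',((proj("top",L)-[210,180])*3.5).round().tolist())
print(w([(0,.152,.201)]))
```

```text
[ 0.50311649 -0.09848459 -0.05063809] [[-1.8, -1.5], [-0.2, -0.5], [-0.1, 0.1], [-1.9, -3.2], [-1.7, -0.9], [-0.4, 1.4], [0.5, 0.1]]
0.011685754194213077 -0.17105732401710477 0.022568564930347555
0 side crop [[525.0, 185.0], [596.0, 227.0], [532.0, 182.0], [602.0, 224.0]] top [[124.0, 247.0], [135.0, 124.0], [113.0, 246.0], [124.0, 123.0]]
0.005 side crop [[529.0, 183.0], [600.0, 226.0], [536.0, 180.0], [607.0, 223.0]] top [[117.0, 246.0], [128.0, 123.0], [106.0, 246.0], [117.0, 123.0]]
0.01 side crop [[534.0, 182.0], [604.0, 224.0], [540.0, 179.0], [611.0, 221.0]] top [[110.0, 246.0], [122.0, 123.0], [99.0, 245.0], [111.0, 122.0]]
[[0.51509086 0.22456216 0.201     ]]
```

Run:
```python
from h import *
crop(cv2.imread('pics/side3.png'),335,205,375,250,16,'pics/lip.png')
```

```text
(no output)
```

View pics/lip.png

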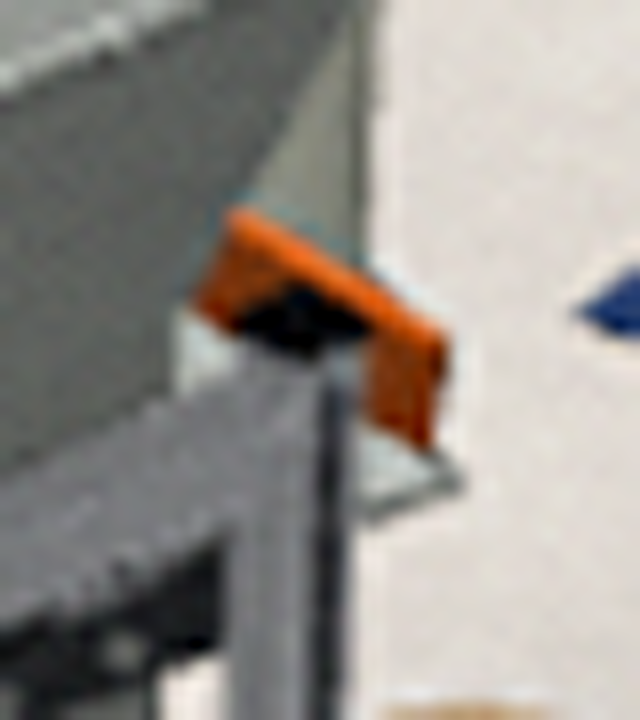

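Bin fitted at x ≈ 12 mm, y ≈ −171 mm, 0.02 rad askew in the hopper frame, so it is in place. The lip's near top corner (side ≈ 362.9,226.2) suggests the gate is about 5–8 mm ajar. Now I'll cross over the hopper.

arm_command --motion '[[0.53, [0.3, 0, -0.2], [0, 0, 0]], [0.53, [0.8, 0, -0.2], [0, 0, 0]], [0.53, [0.8, 0, 0], [0, 0, 0]], [0.53, [0.8, 0, 0], [0, 0, 0]], [0.53, [0.8, 0, 0], [0, 0, 0]], [0.53, [0.8, 0, 0], [0, 0, 0]], [0.53, [0.8, 0, 0], [0, 0, 0]], [0.53, [0.8, 0, 0], [0, 0, 0]], [0.53, [0.8, 0, 0], [0, 0, 0]], [0.53, [0.8, 0, 0], [0, 0, 0]], [0.53, [0.8, 0, 0], [0, 0, 0]], [0.53, [0.8, 0, 0], [0, 0, 0]]]'

```text
time: 8.1
ee_pos: [0.5175, 0.2932, 0.4087]
tcp_rot: [-179.9, 0.0, 85.9]
wrist_force: [0.9, -0.7, 0.6]
opening: 0.0453
```

arm_command --motion '[[0.53, [0.8, 0, 0], [0, 0, 0]], [0.53, [0, 0, 0], [0, 0, -1]], [0.53, [0, 0, 0], [0, 0, -1]], [0.53, [0, 0, 0], [0, 0, -1]], [0.53, [0, 0, 0], [0, 0, -1]], [0.53, [0, 0, 0], [0, 0, -1]], [0.53, [0, 0, 0], [0, 0, -1]], [0.53, [0, 0, 0], [0, 0, -1]], [0.53, [0, 0, 0], [0, 0, -1]], [0.53, [0, 0, 0], [0, 0, -1]], [0.53, [0, 0, 0], [0, 0, -1]], [0.53, [0, 0, 0], [0, 0, -1]]]'

```text
time: 9.6
ee_pos: [0.5211, 0.3395, 0.4085]
tcp_rot: [-179.9, -0.1, 152.1]
wrist_force: [0.6, 0.5, -0.4]
opening: 0.0455
```

arm_command --motion '[[0.53, [0, 0, 0], [0, 0, -1]], [0.53, [0, 0, 0], [0, 0, -1]], [0.53, [0, 0, 0], [0, 0, -1]], [0.53, [0, 0, 0], [0, 0, -1]], [0.53, [0, 0, 0], [0.9, 0, 0]], [0.53, [0, 0, 0], [0.9, 0, 0]], [0.53, [0, 0, 0], [0.9, 0, 0]], [0.53, [0, 0, 0], [0.9, 0, 0]], [0.53, [0, 0, 0], [0.9, 0, 0]], [0.53, [0, 0, 0], [0, 0, 0]]]'

```text
time: 10.85
ee_pos: [0.5471, 0.3367, 0.3418]
tcp_rot: [-157.8, 4.4, 177.5]
wrist_force: [0.1, -0.2, 1.3]
opening: 0.0452
```

Run:
```python
from h import *
print(bot.get_obs()['q'].round(1))
im=viewer.camera("side"); cv2.imwrite('pics/side4.png',im)
im=viewer.camera("top"); cv2.imwrite('pics/top4.png',im)
```

```text
[ 40.   42.5  70.5 130.5 -19.1  45.5]
```

View pics/side4.png

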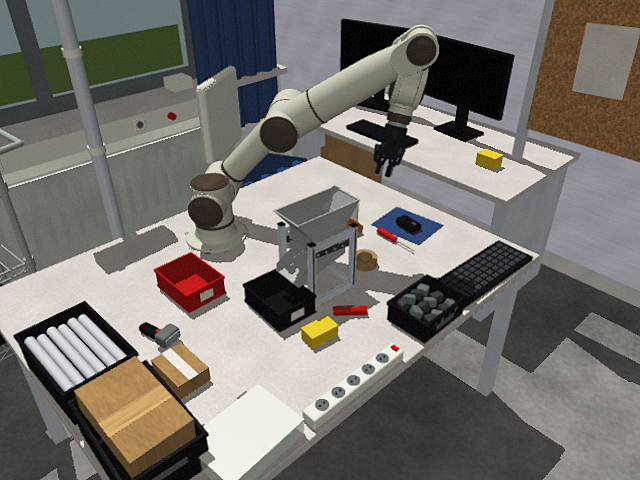

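View pics/top4.png

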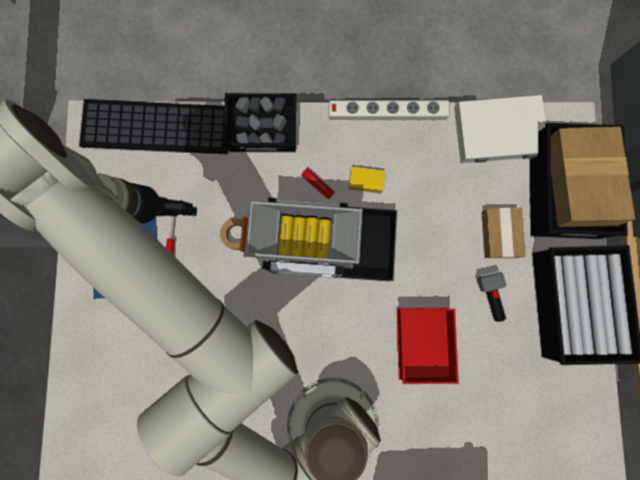

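```bash
cat > plan.py <<'E'
import sys
from h import *
from scipy.spatial.transform import Rotation as R
def plan(P,rpy):
    o=bot.get_obs(); A=R.from_euler('xyz',o['tcp_rot'],degrees=True); B=R.from_euler('xyz',rpy,degrees=True)
    print('shift first (units)',(A.inv().apply(np.array(P)-o['ee_pos'])/.06).round(2),'then turn',(np.degrees((A.inv()*B).as_rotvec())/6).round(2), 'q',o['q'].round(1))
if __name__=="__main__":
    v=[float(x) for x in sys.argv[1:]]; plan(v[:3],v[3:])
E
python3 plan.py .519 .278 .287 -153 0 175.8
```

```text
shift first (units) [ 0.5  -0.56  1.23] then turn [ 0.84  0.81 -0.08] q [ 39.9  42.2  70.7 130.5 -19.1  45.4]
```

arm_command --motion '[[0.53, [0.17, -0.19, 0.41], [0, 0, 0]], [0.53, [0.17, -0.19, 0.41], [0, 0, 0]], [0.53, [0.16, -0.18, 0.41], [0, 0, 0]], [0.53, [0, 0, 0], [0.42, 0.4, -0.04]], [0.53, [0, 0, 0], [0.42, 0.4, -0.04]], [0.53, [0, 0, 0], [0, 0, 0]]]'

```text
time: 11.7
ee_pos: [0.5234, 0.2829, 0.2927]
tcp_rot: [-153.1, 0.1, 175.8]
wrist_force: [-0.1, 0.8, -0.5]
opening: 0.0455
```

```bash
python3 plan.py .519 .278 .287 -153 0 175.8;python3 plan.py .515 .2232 .1795 -153 0 175.8
python3 - <<'E'
from h import *
im=viewer.camera("side"); crop(im,270,100,430,260,4.5,'pics/side5.png')
im=viewer.camera("top"); crop(im,130,140,380,310,3.2,'pics/top5.png')
E
```

```text
shift first (units) [ 0.07 -0.03  0.12] then turn [ 0.01  0.02 -0.02] q [ 37.7  32.8  48.  123.8 -19.8  45.3]
shift first (units) [ 0.07 -0.04  2.14] then turn [ 0.01  0.02 -0.02] q [ 37.7  32.8  48.  123.8 -19.8  45.3]
```

View pics/side5.png

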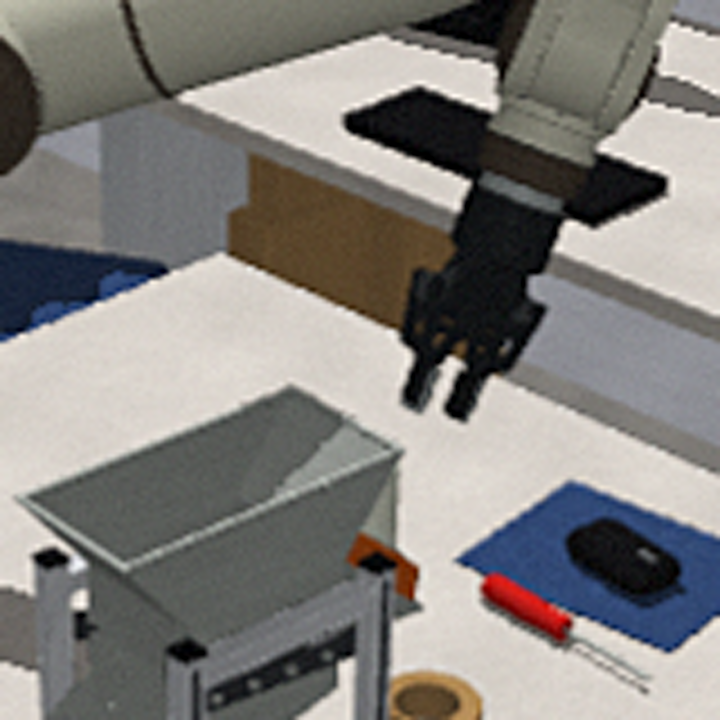

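View pics/top5.png

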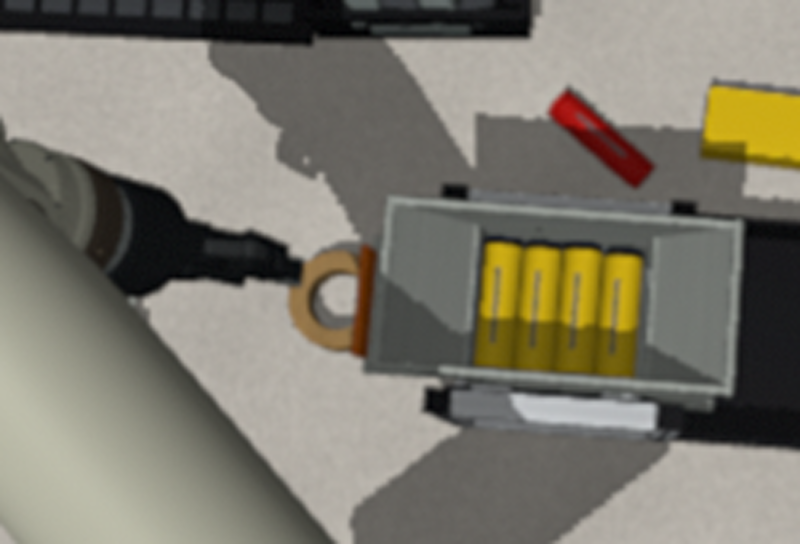

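The lean is right, fingers point to the lip, and the forearm is clear of the rim. I'll descend most of the way along the tool axis.

arm_command --motion '[[0.53, [0.07, -0.04, 0.3], [0, 0, 0]], [0.53, [0, 0, 0.4], [0, 0, 0]], [0.53, [0, 0, 0.4], [0, 0, 0]], [0.53, [0, 0, 0.4], [0, 0, 0]], [0.53, [0, 0, 0.1], [0, 0, 0]], [0.53, [0, 0, 0], [0, 0, 0]]]'

```text
time: 12.55
ee_pos: [0.5158, 0.2374, 0.2094]
tcp_rot: [-153.1, 0.2, 175.8]
wrist_force: [-0.7, 0.4, 0.8]
opening: 0.0453
```

```bash
python3 plan.py .515 .2232 .1795 -153 0 175.8
python3 - <<'E'
from h import *
im=viewer.camera("side"); crop(im,320,160,400,260,7,'pics/side6.png')
im=viewer.camera("top"); crop(im,200,190,300,270,7,'pics/top6.png')
E
```

```text
shift first (units) [-0.    0.01  0.55] then turn [ 0.01  0.04 -0.02] q [ 34.9  23.3  25.4 109.7 -20.7  42.5]
```

View pics/side6.png

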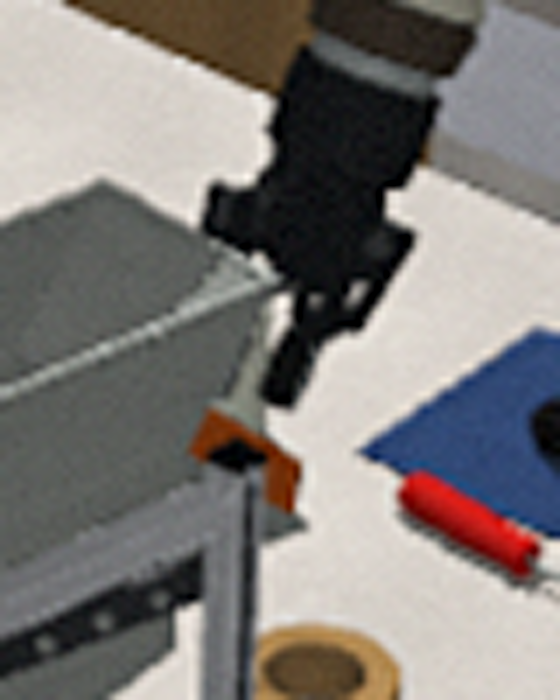

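View pics/top6.png

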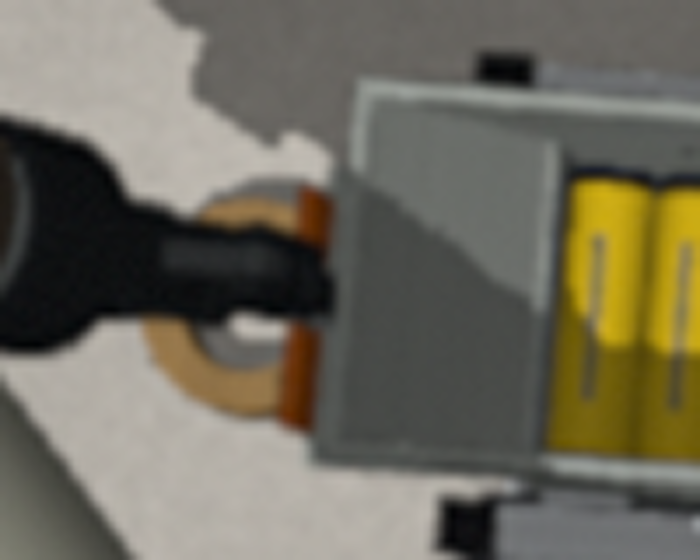

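Run:
```python
from h import *
from scipy.spatial.transform import Rotation as R
o=bot.get_obs(); A=R.from_euler('xyz',o['tcp_rot'],degrees=True)
for y in (-.037,-.0226,.0226,.037):
    P=o['ee_pos']+A.apply([0,y,-.005]); print(y,P.round(4),((proj("side",P)-[320,160])*7).round(),((proj("top",P)-[200,190])*7).round())
```

```text
-0.037 [0.5138 0.2072 0.2307] [[191. 387.]] [[355. 292.]]
-0.0226 [0.5147 0.22   0.2242] [[210. 390.]] [[321. 292.]]
0.0226 [0.5178 0.2602 0.2037] [[269. 398.]] [[218. 291.]]
0.037 [0.5187 0.273  0.1972] [[288. 401.]] [[186. 290.]]
```

The visible finger tip (side crop 285,400) matches the projection of the outer finger, and the inner one will land behind the lip. I'll finish the descent.

arm_command --motion '[[0.53, [0, 0, 0.2], [0, 0, 0]], [0.53, [0, 0, 0.2], [0, 0, 0]], [0.53, [0, 0, 0.15], [0, 0, 0]], [0.53, [0, 0, 0], [0, 0, 0]]]'

```text
time: 13.15
ee_pos: [0.5146, 0.2219, 0.1781]
tcp_rot: [-152.9, 0.1, 175.8]
wrist_force: [-0.6, -0.4, 0.1]
opening: 0.0453
```

Run:
```python
from h import *
im=viewer.camera("side"); crop(im,320,160,400,260,7,'pics/side7.png')
```

```text
(no output)
```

View pics/side7.png

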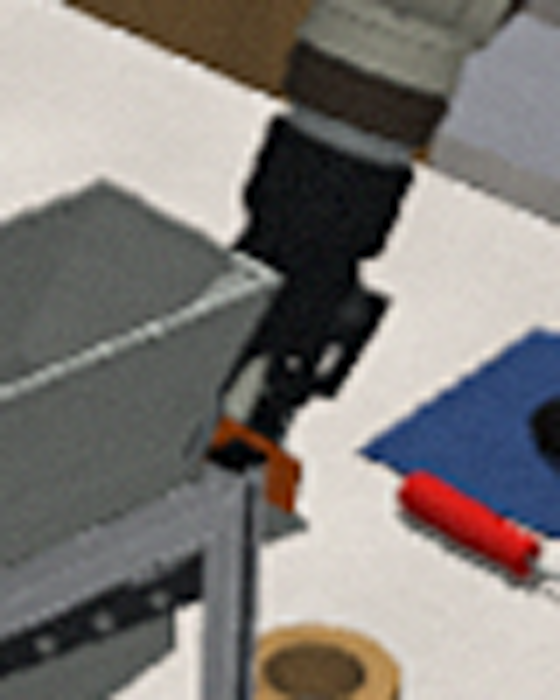

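Fingers straddle the lip with no contact force. Start drawing along the gate's axis.

arm_command --motion '[[0.53, [0, 0.14, -0.056], [0, 0, 0]], [0.53, [0, 0.14, -0.056], [0, 0, 0]], [0.53, [0, 0.07, -0.03], [0, 0, 0]]]'

```text
time: 13.58
ee_pos: [0.5166, 0.2455, 0.1768]
tcp_rot: [-152.9, 0.2, 175.8]
wrist_force: [-1.5, -8.0, -1.2]
opening: 0.0452
```

arm_command --motion '[[0.53, [0, 0.07, -0.03], [0, 0, 0]], [0.53, [0, 0.07, -0.03], [0, 0, 0]]]'

```text
time: 13.82
ee_pos: [0.5171, 0.2534, 0.1762]
tcp_rot: [-152.8, 0.1, 175.8]
wrist_force: [0.4, -8.1, -1.3]
opening: 0.0451
```

```bash
cat > gate.py <<'E'
import sys
from fit import *
h,_=fit(H,[.35,.1,0]); w=pose(*h); a=np.radians(5)
k=sys.argv[1]
T=viewer.camera("top"); S=viewer.camera("side")
cv2.imwrite(f'pics/gt{k}.png',T); crop(T,170,170,370,290,4,f'pics/gtc{k}.png'); crop(S,310,160,410,280,5.5,f'pics/gs{k}.png')
for g in [float(x) for x in sys.argv[2:]]:
    L=w([(x,.152+g*np.cos(a)+dy,.201-g*np.sin(a)) for dy in (-.004,.004) for x in (-.045,.045)])
    print(g,'top crop (in-,in+,out-,out+)',((proj("top",L)-[170,170])*4).round().tolist(),'side',((proj("side",L)-[310,160])*5.5).round().tolist())
E
python3 gate.py a 0.01 0.02 .03; python3 -c "
import cv2;a=cv2.imread('pics/gtca.png')"
```

```text
0.01 top crop (in-,in+,out-,out+) [[286.0, 321.0], [299.0, 181.0], [273.0, 320.0], [287.0, 180.0]] side [[184.0, 305.0], [281.0, 363.0], [193.0, 301.0], [290.0, 359.0]]
0.02 top crop (in-,in+,out-,out+) [[270.0, 320.0], [284.0, 180.0], [257.0, 319.0], [271.0, 179.0]] side [[195.0, 301.0], [292.0, 359.0], [205.0, 297.0], [302.0, 355.0]]
0.03 top crop (in-,in+,out-,out+) [[255.0, 319.0], [268.0, 179.0], [242.0, 318.0], [256.0, 178.0]] side [[207.0, 297.0], [304.0, 355.0], [216.0, 293.0], [313.0, 350.0]]
```

View pics/gtca.png

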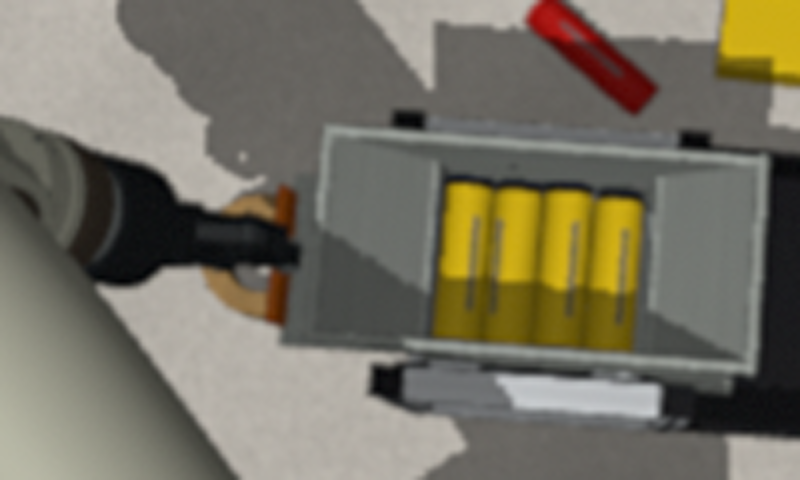

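View pics/gsa.png

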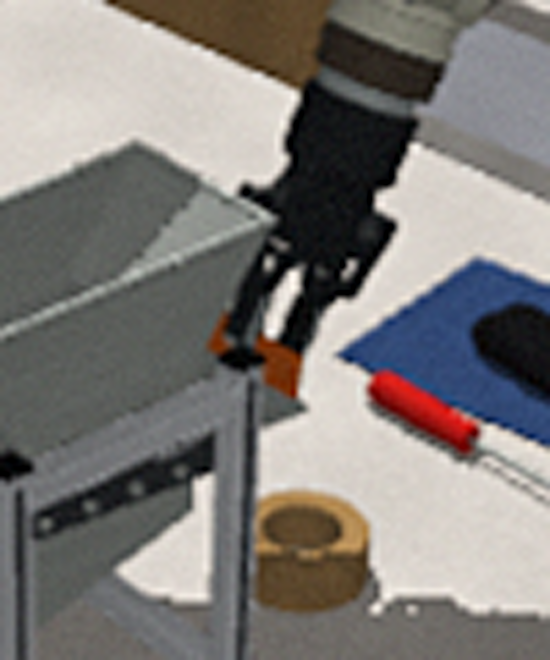

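Lip is now at top crop ≈ 272–290, i.e. gate ≈ 15 mm open, and it follows the finger. I'll draw about 30 mm more.

arm_command --motion '[[0.53, [0, 0.09, -0.035], [0, 0, 0]], [0.53, [0, 0.09, -0.035], [0, 0, 0]], [0.53, [0, 0.09, -0.035], [0, 0, 0]], [0.53, [0, 0.09, -0.035], [0, 0, 0]], [0.53, [0, 0.09, -0.035], [0, 0, 0]]]'

```text
time: 14.55
ee_pos: [0.5193, 0.2825, 0.1737]
tcp_rot: [-152.9, 0.2, 175.8]
wrist_force: [-1.1, -4.8, 1.0]
opening: 0.0453
```

```bash
python3 gate.py b .04 .05
```

```text
0.04 top crop (in-,in+,out-,out+) [[239.0, 318.0], [253.0, 178.0], [226.0, 317.0], [240.0, 177.0]] side [[218.0, 293.0], [316.0, 350.0], [228.0, 289.0], [325.0, 346.0]]
0.05 top crop (in-,in+,out-,out+) [[224.0, 317.0], [238.0, 177.0], [211.0, 316.0], [225.0, 176.0]] side [[230.0, 289.0], [327.0, 346.0], [239.0, 285.0], [336.0, 342.0]]
```

View pics/gtcb.png

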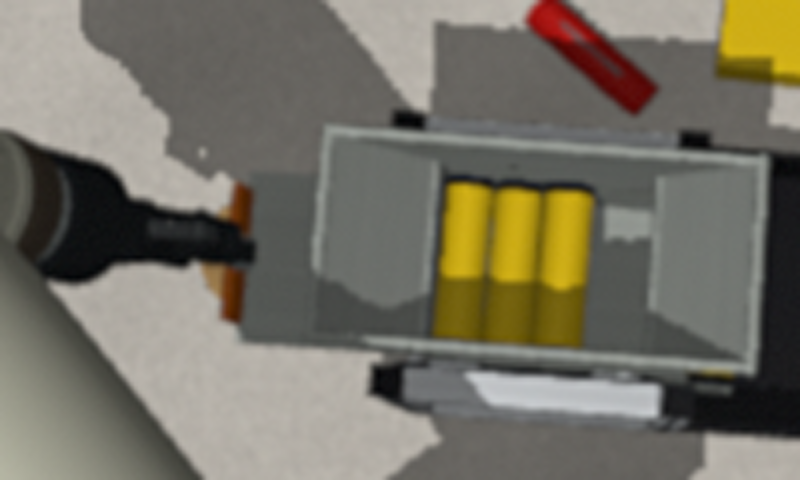

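View pics/gsb.png

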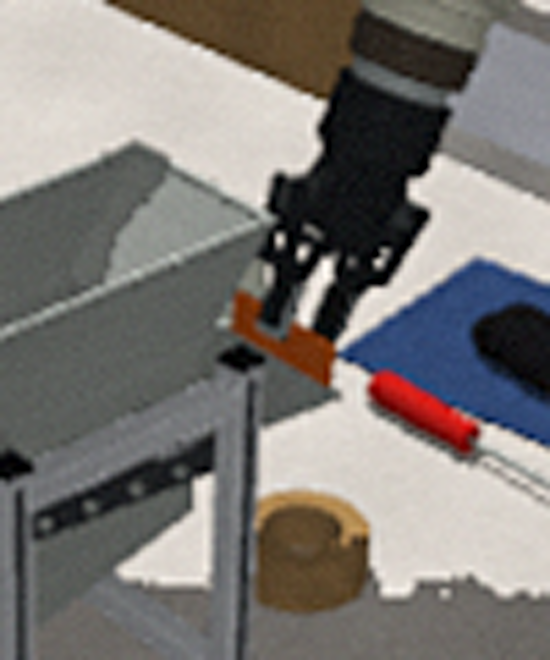

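Roller 1 is out (three remain in the neck) and the gate is at ≈ 44 mm. Another 21 mm.

arm_command --motion '[[0.53, [0, 0.08, -0.03], [0, 0, 0]], [0.53, [0, 0.08, -0.03], [0, 0, 0]], [0.53, [0, 0.08, -0.03], [0, 0, 0]], [0.53, [0, 0.08, -0.03], [0, 0, 0]]]'

```text
time: 15.15
ee_pos: [0.5209, 0.3032, 0.1717]
tcp_rot: [-153.0, 0.2, 175.8]
wrist_force: [-1.5, -5.4, 6.3]
opening: 0.0453
```

```bash
python3 gate.py c .06 .07
```

```text
0.06 top crop (in-,in+,out-,out+) [[208.0, 316.0], [222.0, 176.0], [195.0, 315.0], [210.0, 175.0]] side [[241.0, 285.0], [339.0, 342.0], [250.0, 281.0], [348.0, 338.0]]
0.07 top crop (in-,in+,out-,out+) [[193.0, 315.0], [207.0, 175.0], [180.0, 314.0], [194.0, 174.0]] side [[253.0, 281.0], [350.0, 338.0], [262.0, 277.0], [359.0, 334.0]]
```

View pics/gtcc.png

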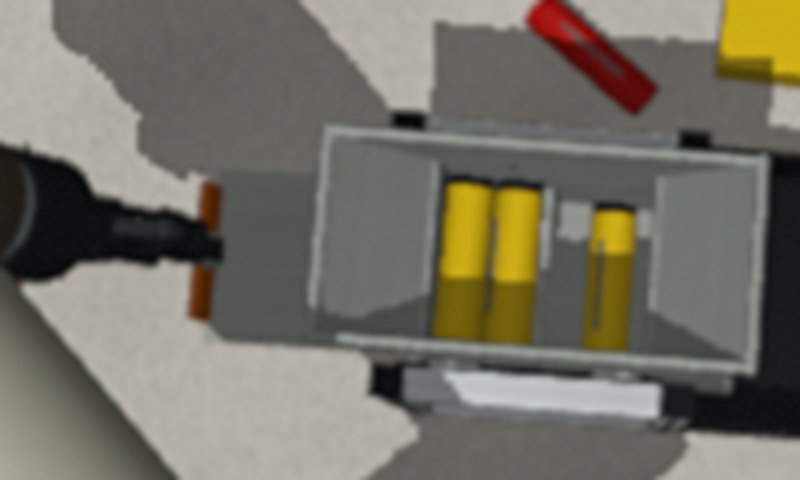

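Roller 2 is on its way down the chute (≈ 610,280), and two stay put. I'll wait and look at the bin.

arm_command --motion '[[0.53, [0, 0, 0], [0, 0, 0]], [0.53, [0, 0, 0], [0, 0, 0]], [0.53, [0, 0, 0], [0, 0, 0]], [0.53, [0, 0, 0], [0, 0, 0]], [0.53, [0, 0, 0], [0, 0, 0]], [0.53, [0, 0, 0], [0, 0, 0]], [0.53, [0, 0, 0], [0, 0, 0]], [0.53, [0, 0, 0], [0, 0, 0]]]'

```text
time: 16.25
ee_pos: [0.5209, 0.3032, 0.171]
tcp_rot: [-153.0, 0.2, 175.8]
wrist_force: [1.1, 0.1, 1.2]
opening: 0.0451
```

Run:
```python
from h import *
T=viewer.camera("top"); S=viewer.camera("side")
crop(T,200,180,420,300,3.5,'pics/d_t.png'); crop(S,230,180,410,340,4.4,'pics/d_s.png')
```

```text
(no output)
```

View pics/d_t.png

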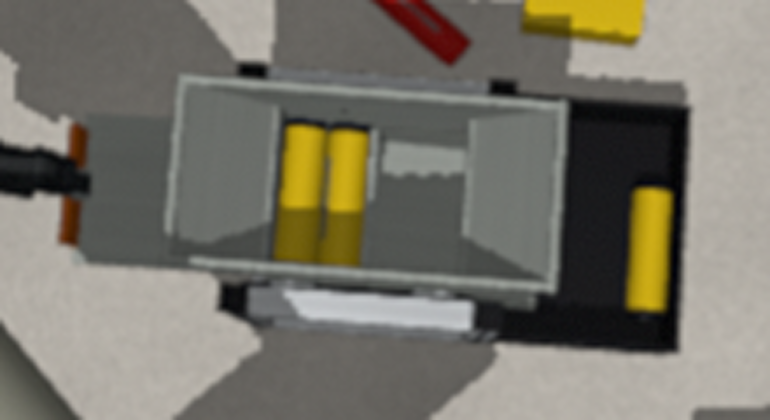

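View pics/d_s.png

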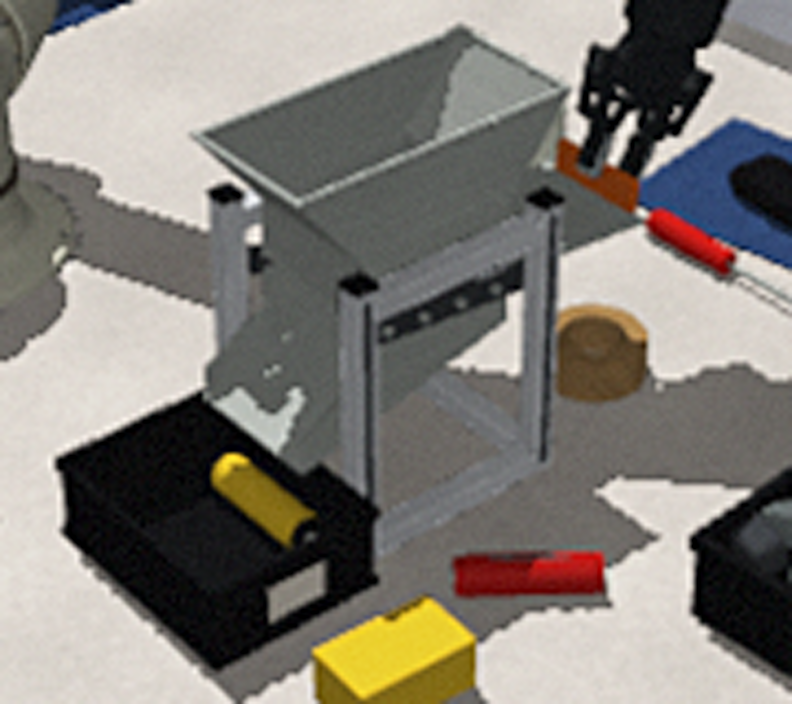

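Run:
```python
from fit import *
h,_=fit(H,[.35,.1,0]); w=pose(*h); c,S=np.cos(h[2]),np.sin(h[2])
inv=lambda P:np.array([c*(P[0]-h[0])+S*(P[1]-h[1]),-S*(P[0]-h[0])+c*(P[1]-h[1])])
for z in (.02,.05):
  for e in ((653,190),(647,308)): P=unproj("top",[(200+e[0]/3.5,180+e[1]/3.5)],z)[0]; print('top',z,P.round(3),inv(P).round(3))
  for e in ((232,472),(300,532)): P=unproj("side",[(230+e[0]/4.4,180+e[1]/4.4)],z)[0]; print('side',z,P.round(3),inv(P).round(3))
T=viewer.camera("top"); S_=viewer.camera("side")
crop(T,340,190,420,290,7,'pics/e_t.png'); crop(S_,235,260,325,340,8,'pics/e_s.png')
```

```text
top 0.02 [ 0.534 -0.161  0.02 ] [ 0.047 -0.231]
top 0.02 [ 0.436 -0.154  0.02 ] [-0.052 -0.231]
side 0.02 [ 0.452 -0.038  0.02 ] [-0.043 -0.115]
side 0.02 [ 0.542 -0.049  0.02 ] [ 0.047 -0.118]
top 0.05 [ 0.53  -0.156  0.05 ] [ 0.043 -0.226]
top 0.05 [ 0.434 -0.149  0.05 ] [-0.053 -0.227]
side 0.05 [ 0.482 -0.062  0.05 ] [-0.012 -0.136]
side 0.05 [ 0.569 -0.072  0.05 ] [ 0.076 -0.14 ]
```

View pics/e_t.png

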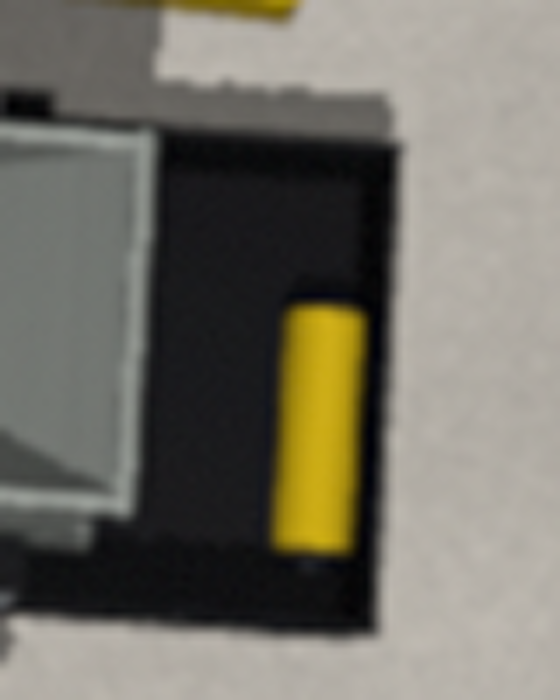

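View pics/e_s.png

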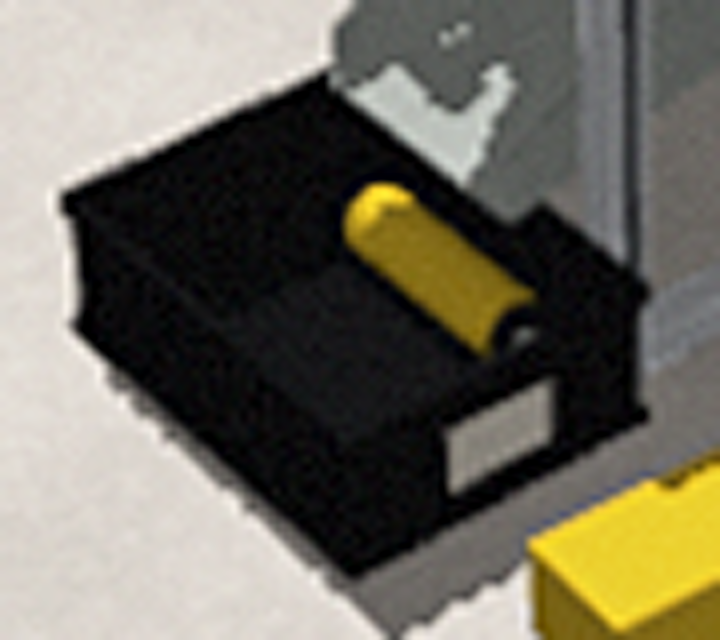

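Both rollers lie in the bin: one against the outer wall (hopper y ≈ −0.23, top view), the other against the inner wall (y ≈ −0.117, side view). Two are still in the neck. Push the gate shut.

arm_command --motion '[[0.53, [0, -0.09, 0.036], [0, 0, 0]], [0.53, [0, -0.09, 0.036], [0, 0, 0]], [0.53, [0, -0.09, 0.036], [0, 0, 0]], [0.53, [0, -0.09, 0.036], [0, 0, 0]], [0.53, [0, -0.09, 0.036], [0, 0, 0]]]'

```text
time: 17.08
ee_pos: [0.5187, 0.2739, 0.1739]
tcp_rot: [-153.0, 0.2, 175.8]
wrist_force: [-1.1, 5.8, 0.4]
opening: 0.0455
```

arm_command --motion '[[0.53, [0, -0.09, 0.036], [0, 0, 0]], [0.53, [0, -0.09, 0.036], [0, 0, 0]], [0.53, [0, -0.09, 0.036], [0, 0, 0]], [0.53, [0, -0.09, 0.036], [0, 0, 0]]]'

```text
time: 17.58
ee_pos: [0.5171, 0.2509, 0.1759]
tcp_rot: [-153.0, 0.2, 175.8]
wrist_force: [0.9, 5.3, 0.5]
opening: 0.0451
```

```bash
python3 gate.py f 0.01 .02 .03
```

```text
0.01 top crop (in-,in+,out-,out+) [[286.0, 321.0], [299.0, 181.0], [273.0, 320.0], [287.0, 180.0]] side [[184.0, 305.0], [281.0, 363.0], [193.0, 301.0], [290.0, 359.0]]
0.02 top crop (in-,in+,out-,out+) [[270.0, 320.0], [284.0, 180.0], [257.0, 319.0], [271.0, 179.0]] side [[195.0, 301.0], [292.0, 359.0], [205.0, 297.0], [302.0, 355.0]]
0.03 top crop (in-,in+,out-,out+) [[255.0, 319.0], [268.0, 179.0], [242.0, 318.0], [256.0, 178.0]] side [[207.0, 297.0], [304.0, 355.0], [216.0, 293.0], [313.0, 350.0]]
```

View pics/gtcf.png

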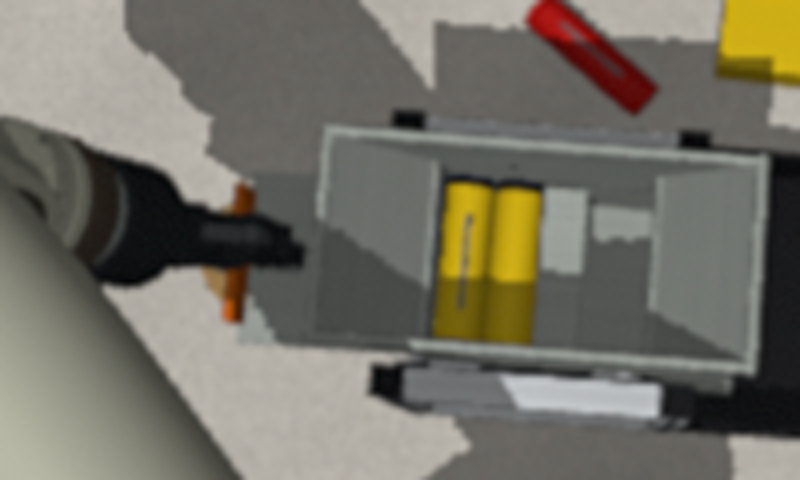

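View pics/gsf.png

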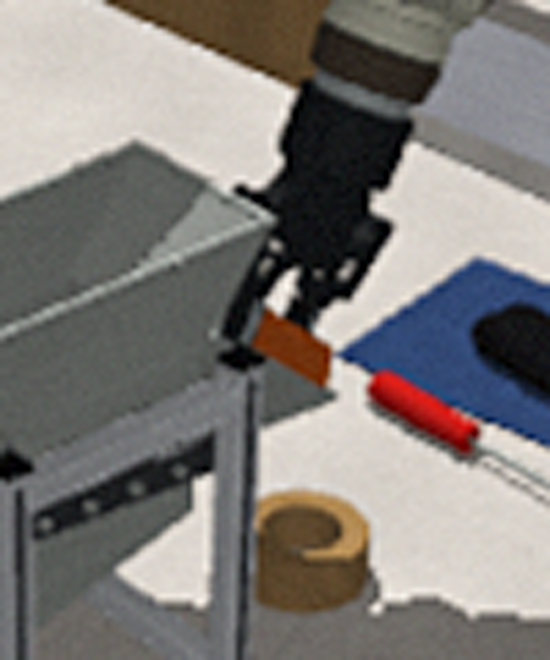

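Gate is at ≈ 43 mm and follows; rollers 3 and 4 stay put. The rim stays ≈ 30 mm clear of the gripper at the shut pose, so I continue.

arm_command --motion '[[0.53, [0, -0.09, 0.036], [0, 0, 0]], [0.53, [0, -0.09, 0.036], [0, 0, 0]], [0.53, [0, -0.09, 0.036], [0, 0, 0]], [0.53, [0, -0.09, 0.036], [0, 0, 0]], [0.53, [0, -0.09, 0.036], [0, 0, 0]], [0.53, [0, -0.06, 0.024], [0, 0, 0]]]'

```text
time: 18.42
ee_pos: [0.5147, 0.218, 0.1789]
tcp_rot: [-153.0, 0.2, 175.8]
wrist_force: [1.1, 3.7, -1.9]
opening: 0.045
```

arm_command --motion '[[0.53, [0, -0.05, 0.02], [0, 0, 0]], [0.53, [0, -0.05, 0.02], [0, 0, 0]]]'

```text
time: 18.68
ee_pos: [0.5142, 0.2118, 0.1794]
tcp_rot: [-153.0, 0.2, 175.8]
wrist_force: [0.9, 4.4, -2.0]
opening: 0.0453
```

arm_command --motion '[[0.53, [0, -0.04, 0.016], [0, 0, 0]], [0.53, [0, -0.03, 0.012], [0, 0, 0]]]'

```text
time: 18.92
ee_pos: [0.5138, 0.2074, 0.1799]
tcp_rot: [-153.0, 0.2, 175.8]
wrist_force: [2.9, 4.7, -2.0]
opening: 0.0453
```

arm_command --motion '[[0.53, [0, -0.03, 0.012], [0, 0, 0]], [0.53, [0, -0.02, 0.008], [0, 0, 0]]]'

```text
time: 19.18
ee_pos: [0.5137, 0.205, 0.18]
tcp_rot: [-153.1, 0.2, 175.8]
wrist_force: [3.4, 12.6, -2.1]
opening: 0.0454
```

arm_command --motion '[[0.53, [0, -0.03, 0.012], [0, 0, 0]], [0.53, [0, 0, 0], [0, 0, 0]]]'

```text
time: 19.42
ee_pos: [0.5137, 0.2048, 0.18]
tcp_rot: [-153.3, 0.2, 175.8]
wrist_force: [3.8, 18.1, -2.7]
opening: 0.0455
```

```bash
python3 gate.py g 0 .005 .01
```

```text
0.0 top crop (in-,in+,out-,out+) [[301.0, 322.0], [315.0, 181.0], [289.0, 321.0], [302.0, 181.0]] side [[172.0, 309.0], [269.0, 368.0], [181.0, 305.0], [278.0, 363.0]]
0.005 top crop (in-,in+,out-,out+) [[293.0, 322.0], [307.0, 181.0], [281.0, 321.0], [294.0, 180.0]] side [[178.0, 307.0], [275.0, 365.0], [187.0, 303.0], [284.0, 361.0]]
0.01 top crop (in-,in+,out-,out+) [[286.0, 321.0], [299.0, 181.0], [273.0, 320.0], [287.0, 180.0]] side [[184.0, 305.0], [281.0, 363.0], [193.0, 301.0], [290.0, 359.0]]
```

View pics/gtcg.png

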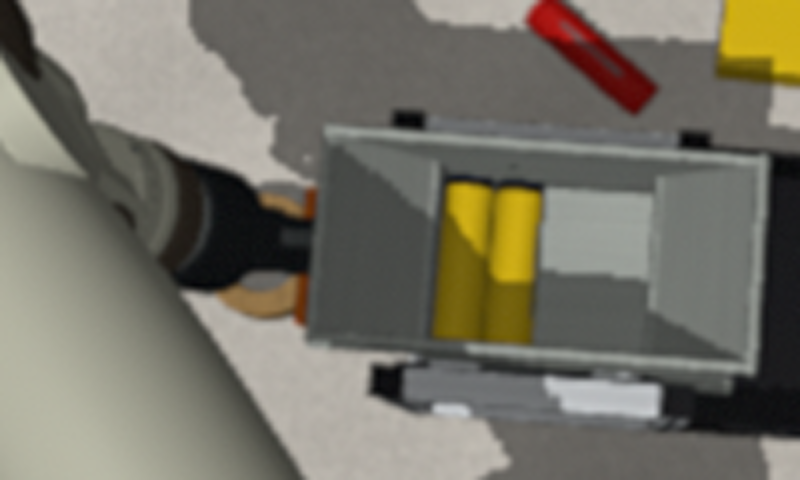

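View pics/gsg.png

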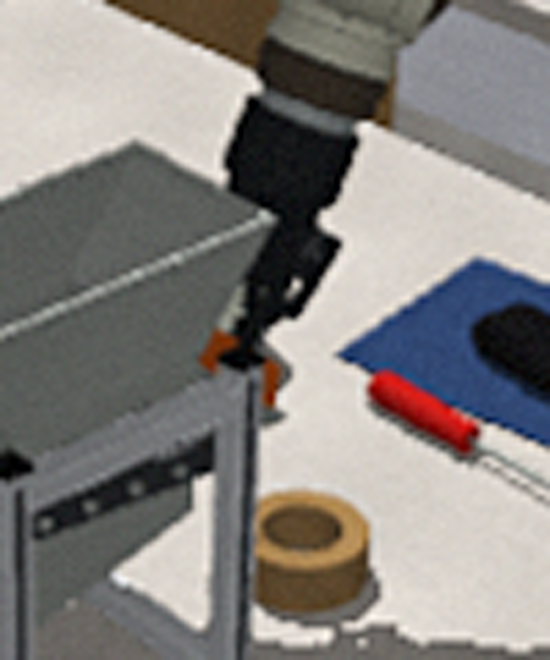

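The gate is on its stop: force rose 5→18 N with no further travel, and the lip's outer edge (top crop ≈ 296–306) is at the shut prediction. Now centre the fingers and withdraw along the tool axis.

arm_command --motion '[[0.53, [0, 0.12, -0.05], [0, 0, 0]], [0.53, [0, 0.12, -0.05], [0, 0, 0]], [0.53, [0, 0, -0.3], [0, 0, 0]], [0.53, [0, 0, -0.5], [0, 0, 0]], [0.53, [0, 0, -0.7], [0, 0, 0]], [0.53, [0, 0, -0.7], [0, 0, 0]], [0.53, [0, 0.5, 0], [0, 0, 0]], [0.53, [0, 0, 0], [0, 0, 0]], [0.53, [0, 0, 0], [0, 0, 0]]]'

```text
time: 20.65
ee_pos: [0.5205, 0.3038, 0.2829]
tcp_rot: [-152.9, 0.1, 175.8]
wrist_force: [-0.1, -0.2, 0.1]
opening: 0.0454
```

```bash
python3 gate.py h 0 .005
python3 - <<'E'
from h import *
cv2.imwrite('pics/side9.png',viewer.camera("side")); S=cv2.imread('pics/side9.png'); crop(S,230,170,410,340,4.2,'pics/side9c.png')
crop(cv2.imread('pics/gth.png'),200,180,420,300,3.5,'pics/top9c.png')
E
```

```text
0.0 top crop (in-,in+,out-,out+) [[301.0, 322.0], [315.0, 181.0], [289.0, 321.0], [302.0, 181.0]] side [[172.0, 309.0], [269.0, 368.0], [181.0, 305.0], [278.0, 363.0]]
0.005 top crop (in-,in+,out-,out+) [[293.0, 322.0], [307.0, 181.0], [281.0, 321.0], [294.0, 180.0]] side [[178.0, 307.0], [275.0, 365.0], [187.0, 303.0], [284.0, 361.0]]
```

View pics/gtch.png

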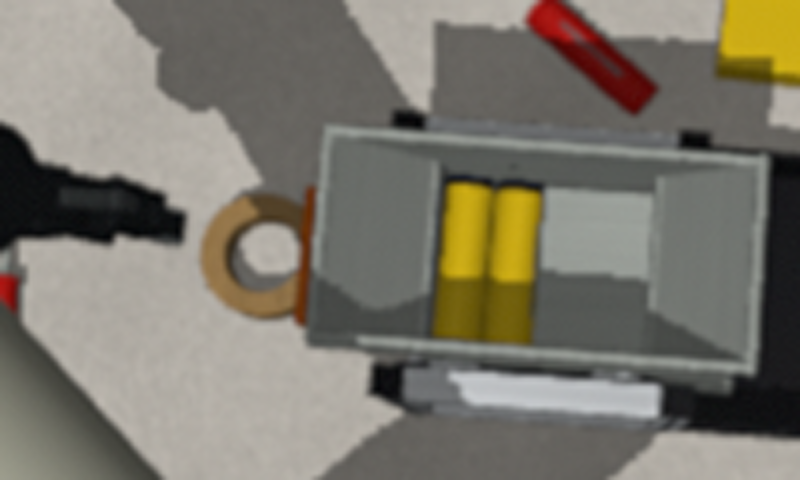

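View pics/side9c.png

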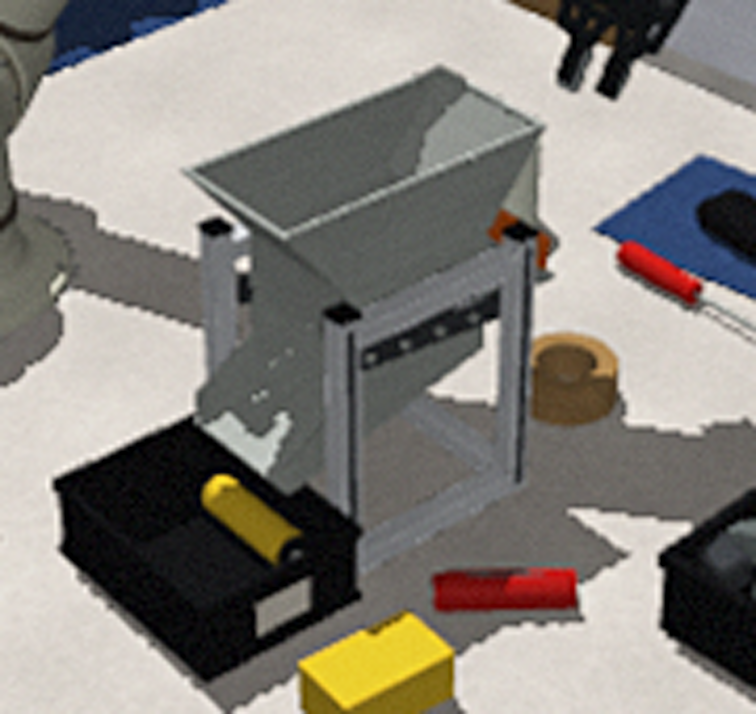

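View pics/top9c.png

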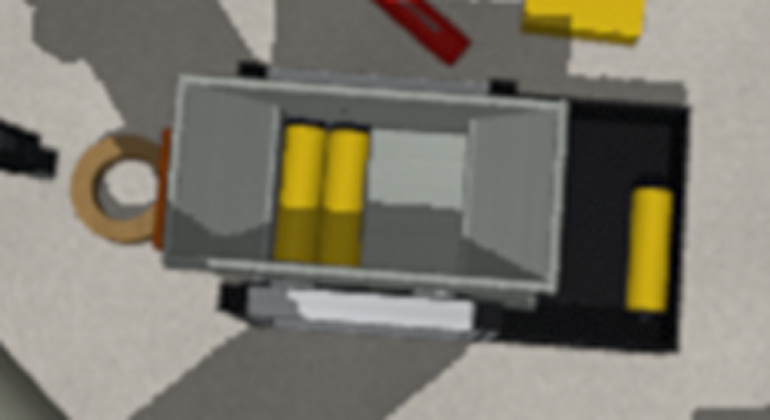

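View pics/gth.png

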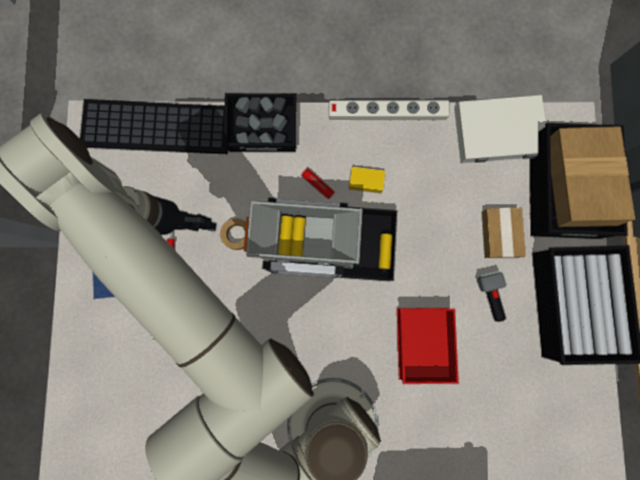

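Gate shut, two rollers in the neck, two in the bin, bystanders where they were, and the gripper is clear. Hand in.

```bash
python3 -c "
from workcell import bot
print(bot.get_obs()['wrist_force'].round(1)); print(bot.job_done())"
```

```text
[ 0.5 -0.4 -0.4]
the job is handed in; nothing more can be done
None
```

The order is filled: two rollers are in the black bin, the other two are still in the hopper, and the gate is shut. I handed the job in at about 21 s of the 59 s; it reports no verdict.

- **Bin:** I pushed it against the feet until it stopped moving at about 21 N. My camera fit put it about 12 mm off the middle line, 171 mm out from the hopper's origin and 0.02 rad askew.
- **Gate:** I drew it by the lip in stages to about 65 mm. Roller 1 had dropped by about 44 mm, and roller 2 followed. I then pushed it back until the force rose from 5 to 18 N with no further travel.
- **Last checks:**
  - The lip sits where the shut position predicts, to within 2–3 mm.
  - One roller lies against each long wall of the bin, and no camera shows both at once. I identified the pair by working out their positions from the two views.
  - The bystanders look unmoved in the pictures, but I did not measure them, and the mug is hidden behind the arm in the last top view.
  - The gripper is clear, with near-zero wrist force.
- **Disagreements:**
  - The side and top views differed by 4–7 mm on the gate opening, so I relied on force and the staged pictures.
  - One move with the gripper leaned over went out of reach at joint limits, and I corrected it by going lower.

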